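Raise the incubation chamber window to its marker

ROBOT

A 6-joint arm with a two-finger parallel gripper is mounted at the origin on the work surface. World frame = base frame: x ahead of the robot, y to its left, z up, the work surface at z = 0. Lengths are in m, angles in rad, forces in N, time in s.
With the tool pointing down it reaches from about 0.3 to 0.75 m from the base axis. Payload 8.5 kg.
Tool frame: the origin (TCP) lies midway between the tips of the shut fingers; the grasp point (between the pads) lies 19 mm behind it; x points along the fingers, y is the direction in which the jaws open and shut, and the axes are right-handed (so a half turn about x gives the same grasp; the last joint's range is limited). The gripper opens to 85 mm and grips with 20 to 120 N. Pads are 22 mm wide; open, the fingers measure 114 mm over their backs; the gripper's body (76 mm by 85 mm) begins 54 mm behind the grasp point. The pads swing forward as they close: fully open they stand 13 mm farther back than shut.
Start: joints at [-0.215, 0.381, 1.297, -0, 1.464, -0.215], TCP at [0.55, 0, 0.231] pointing down, gripper open.
Joint ranges: [-3.11, 3.11], [-0.89, 2.33], [0.22, 2.48], [-1.42, 4.56], [0.17, 2.85], [-2.88, 2.88]. Speed limits (rad/s): [2.39, 2.39, 3.14, 3.14, 3.14, 3.14].

INTERFACE

Orientations are given as a unit quaternion [w, x, y, z].
In Python, from plant import * gives the robot as it stands. The module is installed in compiled form; this text tells all that it offers.
- The arm moves only by the tool step_arm, never from a script. Its argument "rows" is a list that holds one entry, the list of rows, each a list of 7 numbers: the shift along the tool's x, y, z each as a share of 0.04 m, from -1 to 1, then the turn, a rotation vector about the tool's x, y, z each as a share of 0.12 rad, from -1 to 1, then the closure, from 0 (fully open) to 1 (shut). In form: [[[tx, ty, tz, rx, ry, rz, fingers], ...]]. A call has 1 to 20 rows; each row shifts and turns the commanded pose from where the row before left it, along the tool's axes as they then stand; what a row does not reach is not made up. A row lasts 1/12 s, in which the tool goes at most 41.7 mm and 7.16 degrees, less where a joint would pass 70% of its speed; a pose out of reach is approached as far as the arm can. A call with a number of a shift or a turn outside -1 to 1 is refused whole. A call with a gripper value outside its range is refused whole. The fingers move at their own pace and stop on an object; "grip_force" is the grip in N (left out, the last holds). Time passes only in rows, so rows that do not move let the fingers close. It gives the time, the measured TCP pose, the force and the opening at its end, in the units of the state.
- read_state(): the state, without advancing time (a new reading comes with each control period).
- capture(name): name is "scene" or "side" or "wrist"; returns a dict with "image" (384x512x3 uint8, red, green, blue), "z_map" (384x512 float32, m along the optical axis (not along the pixel's ray), 0 where there is no reading), "fovy" (degrees; the focal length in pixels is half the picture's height over the tangent of half this angle, whatever the lens; pixels are square), "cx", "cy" (the principal point, pixels), "R" (3x3) and "t" (3): a world point X has camera coordinates R X + t. Camera axes: x right, y down, z forward; pixel columns grow to the right and rows downward; lengths in m; the calibration is good to about 2 mm. A picture is of the moment at which its call begins.
- hand_in(): hands the job in, once; it reports no verdict.
The state is a dict: "clock": time; "joints": joint angles; "joint_vel": joint speeds; "effort": joint torques, N m; "tcp_pos": TCP position; "eef_rot": TCP orientation; "force": force on the tool from outside, world axes, zero at the start; "wrist_torque": the same for the moment, N m; "width": finger opening in m.
Only numpy, scipy, OpenCV 4.12 (cv2) and the standard library are available. Lean on these libraries where they do the work, as an engineer would, in place of code of your own. Each camera call takes 0.05 s, during which the arm holds its last target.

TASK

Open the clear sloping window of the microscope's incubation chamber: with the fingertips under its red lip, push it up until the lip is level with the yellow marker on the side post, then let go and move clear; the window stays where it is left. Only push: do not pinch the lip, do not press on the clear pane or shift the marker, and leave everything else standing on the bench alone.

Things in the scene. Friction and masses are not known exactly. Their poses are not given: they have to be found in the camera images.
- sash (a joint): Travel of the counterweighted window up its slope, m: 0 shut, 0.17 upper stop. The slope leans 30 degrees from vertical, away from the robot: each mm of travel is 0.87 mm up and 0.5 mm back (z axis of lip_front). Balanced, it stays where it is left; moving it takes 2 to 4 N along the slope, plus 12 N per m/s of drag.
- marker (a joint): Where the yellow marker clip sits on the post, in m along the same slope. The lip is level with the marker when sash reads the same as marker. The clip is stiff and must not be moved.
- lip_front (a point): Middle of the lower front edge of the red lip, the edge nearest the robot. The lip is a straight ledge, 300 mm long, 14 mm thick, standing 44 mm out from the pane, square to it. Axes here: z up the slope (the way the window moves), y along the lip to the robot's left, -x straight out of the pane (towards the robot and upwards). The flat underside runs 44 mm from here along +x.
- lip_end (a point): Middle of the lip's left front end: 150 mm along +y from lip_front and 7 mm up the slope, half-way up the lip's thickness. Same axes. The lip's lower 9 mm has the full 44 mm depth, its upper 5 mm is 30 mm deep; the clear pane, 320 mm wide and 165 mm high, stands above the lip and moves with it.
- mark (a point): Tip of the yellow marker's 14 mm high pointer, at mid-height, 7 mm beyond the lip's left end when level with it. Same axes as the lip. The lip is level when lip_end has z = 0 in these axes.
- chamber: Fixed clear chamber with a microscope inside, 305 mm deep, 440 wide, 400 high; origin at the middle of the front edge of its underside, x into it, y to its left, z up. Its white base is 50 mm high; the window slope rises from its front top edge, posts 205 mm either side. Shut, the lip's underside is 45 mm up the slope from there; below and in front of the lip is open space down to the bench.
- dish: Glass culture dish, 60 mm across, 15 mm high, standing in front of the chamber, left of the middle; origin under its centre.
- slide_box: Blue slide box 85 x 50 x 30 mm, in front of the chamber, right of the middle; origin under its centre.
- media_bottle: Glass bottle with red cap, 66 mm across, 130 mm high, far right; origin under its centre.
- joystick: White stage joystick, base 85 x 70 mm, 85 mm high, right; origin under its centre.
- amber_jar: Amber jar with black cap, 40 mm across, 55 mm high, left; origin under its centre.
- lens_can: Aluminium lens canister, 42 mm across, 55 mm high, left; origin under its centre.
- beaker: Small glass beaker, 60 mm across, 70 mm high, left; origin under its centre.

How it is judged:
By the outcome, as a careful person would: the job done as asked, in the order asked, and still so for the second after the job is handed in, with the robot touching nothing.
It also fails if it takes over 40 s, if anything falls off the work surface, if the arm or the gripper's body presses on something with over 40 N, if the wrist force passes 120 N, or if a joint passes its speed limit or range.

## Working session

There is one attempt and no reset: what is moved stays moved. The work goes in short steps, Python scripts to look and compute and a tool call to move; the robot and the scene stay as the last step left them, time stands still between calls to the robot, and variables do not carry over. Pictures are saved under pics/ and viewed, and the job is handed in when it is done.

Besides the shell and the picture viewer there is one more tool, called after "Emit:" as name([rows], argument=value, ...), one row to a line, values as JSON. step_arm: Moves the arm, as the interface text tells. Its arguments: {"type":"object","properties":{"rows":{"type":"array"},"grip_force":{"type":"number"}},"required":["rows"]}

```bash
mkdir -p pics; cat > h.py <<'E'
from plant import *
import numpy as np, cv2
from scipy.spatial.transform import Rotation as Ro
def shot(n,f):
    c=capture(n); np.savez('pics/'+f+'.npz',**{k:np.array(v) for k,v in c.items()})
    cv2.imwrite('pics/'+f+'.png',cv2.resize(c['image'][:,:,::-1],(800,600),interpolation=cv2.INTER_CUBIC)); return c
def load(f): return dict(np.load('pics/'+f+'.npz'))
def foc(c): return 192/np.tan(np.radians(float(c['fovy']))/2)
def pt(c,u,v,z=None):
    if z is None: z=c['z_map'][int(round(v)),int(round(u))]
    f=foc(c); p=np.array([(u-c['cx'])/f*z,(v-c['cy'])/f*z,z]); return c['R'].T@(p-c['t'])
def proj(c,X):
    p=c['R']@np.array(X)+c['t']; f=foc(c); return p[0]/p[2]*f+c['cx'],p[1]/p[2]*f+c['cy']
def ray(c,u,v):
    f=foc(c); d=c['R'].T@np.array([(u-c['cx'])/f,(v-c['cy'])/f,1]); return -c['R'].T@c['t'],d/np.linalg.norm(d)
def crop(f,x0,x1,y0,y1,s,o):
    c=load(f); cv2.imwrite('pics/'+o+'.png',cv2.resize(c['image'][y0:y1,x0:x1,::-1],None,fx=s,fy=s,interpolation=cv2.INTER_CUBIC))
E
python3 - <<'E'
from h import *
for n in ['scene','side','wrist']:
    c=shot(n,n+'0'); print(n,c['fovy'],c['cx'],c['cy'],-c['R'].T@c['t'],c['R'][2])
s=read_state(); print(s)
E
```

```text
scene 54.843084442827724 254.29768814705838 189.2212818520953 [ 0.77804547 -1.05008025  0.99035059] [-0.25123881  0.7451981  -0.6177045 ]
side 55.29697286612256 255.96035827237156 195.12742537293448 [0.07987248 0.80918922 1.04261027] [ 0.28920629 -0.62273709 -0.72702011]
wrist 66.67840826018582 257.5656871594553 192.3141529556367 [0.55013629 0.07074856 0.37291999] [-8.67620410e-04 -2.82788057e-01 -9.59182027e-01]
{'clock': 0.15, 'joints': array([-2.15285073e-01,  3.81026816e-01,  1.29801904e+00,  1.48922206e-05,
        1.46362003e+00, -2.15330269e-01]), 'joint_vel': array([-0.00033176,  0.00017231, -0.00212366, -0.00261922, -0.00042216,
       -0.00013386]), 'effort': array([ 1.94521621e-03, -4.48624384e+01, -2.31344014e+01, -1.86937300e-04,
        3.77541786e-03, -1.65174959e-05]), 'tcp_pos': array([5.49779572e-01, 5.79790338e-05, 2.30884167e-01]), 'eef_rot': array([ 0.49968856,  0.49978865,  0.50033309, -0.50018941]), 'force': array([ 0.04548085, -0.00711873,  0.22134966]), 'wrist_torque': array([-4.65928649e-02,  6.65886023e-03,  4.53245185e-05]), 'width': 0.08535052401604602}
```

View pics/scene0.png

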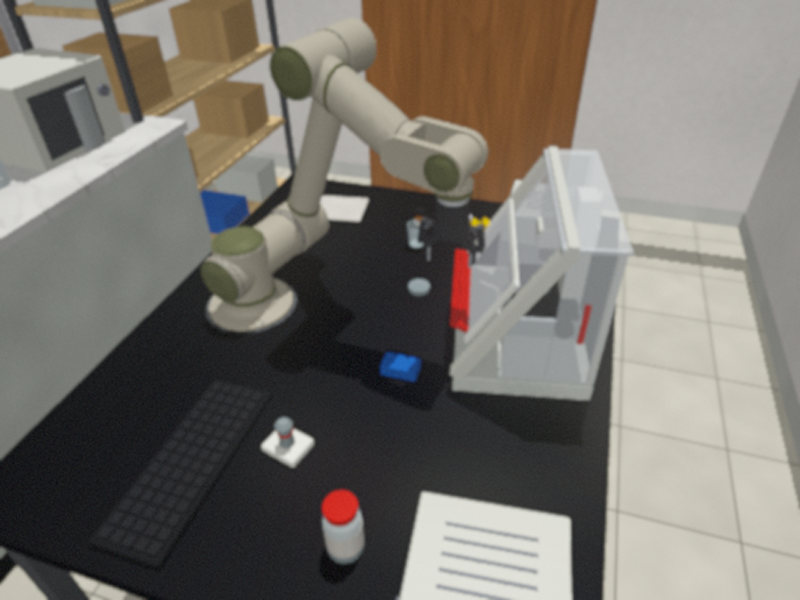

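View pics/side0.png

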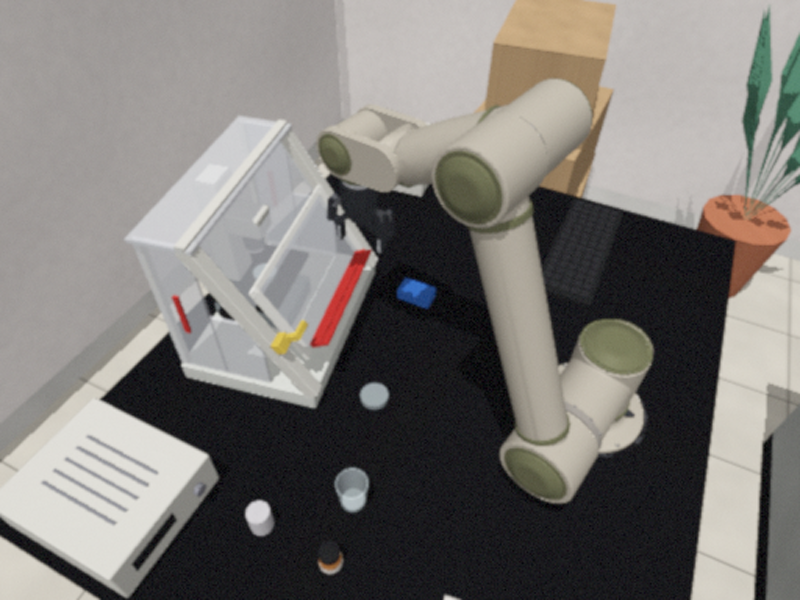

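View pics/wrist0.png

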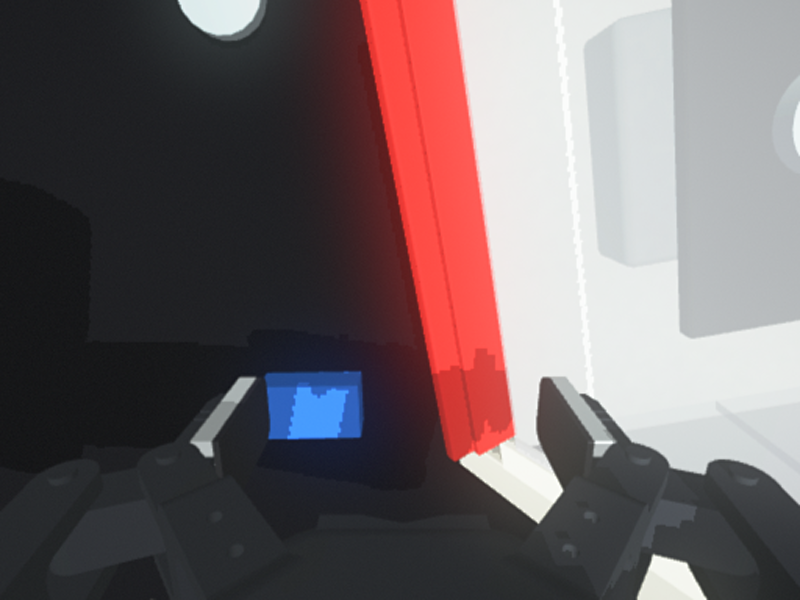

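```bash
python3 - <<'E'
from h import *
crop('side0',150,260,150,270,7,'sidec'); crop('scene0',270,350,140,230,7,'scenec')
for n in ['wrist0','side0','scene0']:
    c=load(n); im=c['image'].astype(int)
    m=(im[...,0]>120)&(im[...,1]<100)&(im[...,2]<100)&(c['z_map']>0)
    if n=='side0': m[:, :140]=0
    if n=='scene0': m[:, :270]=0; m[:,330:]=0
    v,u=np.nonzero(m); P=np.array([pt(c,a,b) for a,b in zip(u,v)])
    print(n,len(P))
    q=P-np.median(P,0); print(np.median(P,0)); w,V=np.linalg.eigh(np.cov(q.T)); print(np.sqrt(w),V.T)
    a=P@V[:,2]; print(P[a<np.percentile(a,2)].mean(0),P[a>np.percentile(a,98)].mean(0))
c=load('wrist0')
# rows across lip
for r in (60,130,200):
    print([ (u,np.round(pt(c,u,r),4).tolist()) for u in range(235,325,5)])
E
```

```text
wrist0 14895
[0.5698496  0.05040407 0.14193237]
[0.00784379 0.01254369 0.06687786] [[ 3.89743995e-01  7.71601535e-02  9.17685093e-01]
 [ 9.00358691e-01  1.77483086e-01 -3.97308421e-01]
 [-1.93529961e-01  9.81094320e-01 -2.98847859e-04]]
[ 0.59494715 -0.08503284  0.13944926] [0.54601624 0.14014004 0.13813167]
side0 1347
[ 0.31912429 -0.08095264  0.03019586]
[0.04694455 0.09202166 0.95019487] [[-0.60747448  0.08035025  0.79026489]
 [ 0.59515534 -0.61285514  0.51980641]
 [-0.52608447 -0.7860995  -0.32447297]]
[0.44022561 0.36751205 0.08483306] [-0.51318388 -1.47758758 -0.53389637]
scene0 3950
[0.41008151 1.32293073 0.14707264]
[0.09350573 0.20423731 0.44800966] [[ 0.94049363  0.16291861  0.29821008]
 [-0.28721689 -0.08786688  0.95382696]
 [ 0.18159895 -0.98271916 -0.03584526]]
[0.12319652 1.33380505 0.36947944] [ 0.59533008 -0.08004487  0.14028169]
[(235, [0.5231, 0.1231, -0.0015]), (240, [0.5291, 0.1229, -0.0001]), (245, [0.5409, 0.1024, 0.1466]), (250, [0.5445, 0.1024, 0.1465]), (255, [0.548, 0.1027, 0.1443]), (260, [0.5517, 0.103, 0.142]), (265, [0.5553, 0.1028, 0.1434]), (270, [0.55
[... 857 characters left out ...]
, 0.0525, 0.1342]), (315, [0.5952, 0.0528, 0.138]), (320, [0.5979, 0.0533, 0.1443])]
[(235, [0.5196, -0.0498, 0.0007]), (240, [0.5263, -0.0497, 0.0008]), (245, [0.5329, -0.0505, -0.0015]), (250, [0.5396, -0.0502, -0.0006]), (255, [0.5463, -0.0504, -0.0013]), (260, [0.5531, -0.0502, -0.0009]), (265, [0.5598, -0.0499, 0.0003]), (270, [0.5602, -0.0033, 0.1442]), (275, [0.5642, -0.0031, 0.1448]), (280, [0.5684, -0.0033, 0.144]), (285, [0.5728, -0.0041, 0.1417]), (290, [0.5767, -0.0034, 0.1439]), (295, [0.5809, -0.0035, 0.1433]), (300, [0.5855, -0.0046, 0.1401]), (305, [0.5901, -0.0054, 0.1376]), (310, [0.5949, -0.0063, 0.1347]), (315, [0.5997, -0.0071, 0.1322]), (320, [0.6036, -0.0065, 0.1341])]
```

View pics/sidec.png

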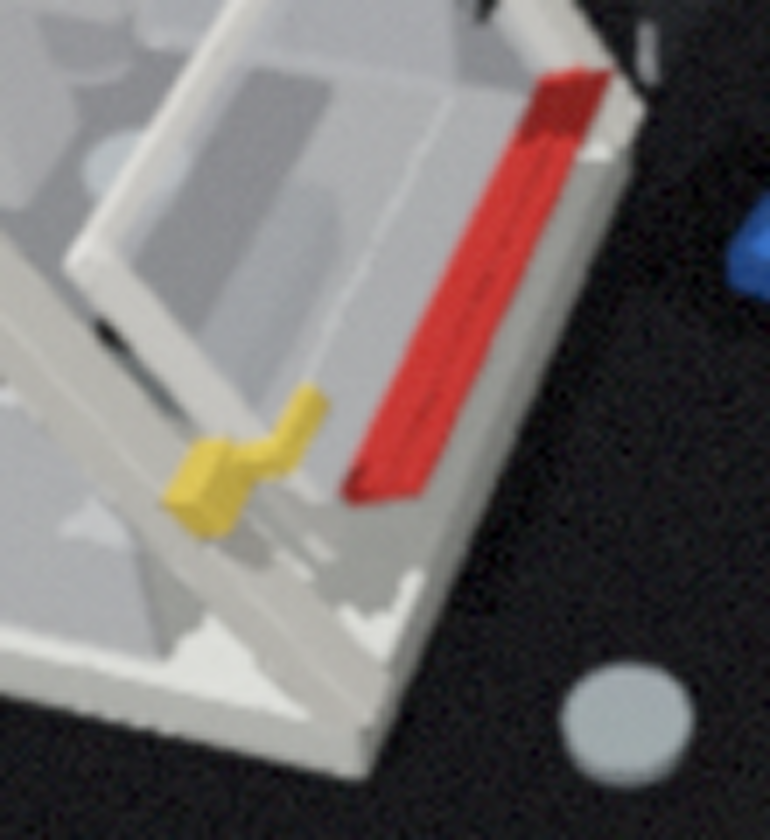

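View pics/scenec.png

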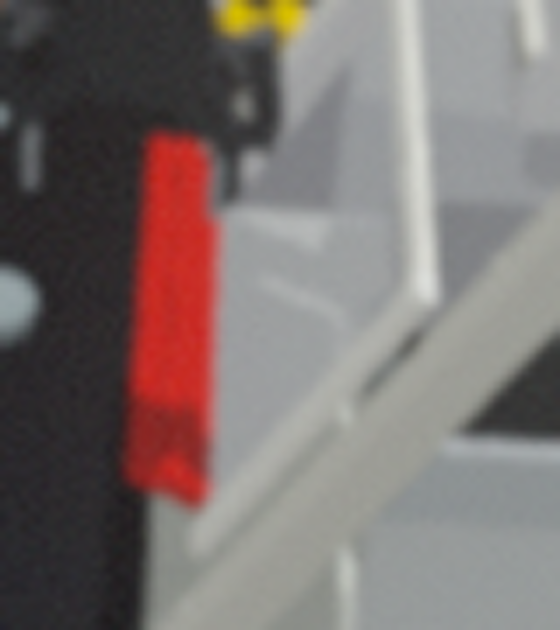

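```bash
python3 - <<'E'
from h import *
s=read_state(); q=s['eef_rot']; R=Ro.from_quat(np.r_[q[1:],q[0]]).as_matrix(); print(R.round(3))
c=load('side0'); im=c['image'].astype(int)
m=(im[...,0]>150)&(im[...,1]>110)&(im[...,2]<110)&(c['z_map']>0)
v,u=np.nonzero(m); print(len(u),u.min(),u.max(),v.min(),v.max())
P=np.array([pt(c,a,b) for a,b in zip(u,v)]); 
k=(u<215)&(v>190); P=P[k]; print(np.median(P,0),P.min(0),P.max(0))
k=(u>188)&(u<200)&(v<217)
k2=k[(u<215)&(v>190)]; print('pointer',np.median(P[k2],0), [ (a,b) for a,b in zip(u[k],v[k])][:3])
# corners of base
for a,b in [(150+365/7,150+735/7),(150+630/7,150+155/7)]: print(pt(c,a,b))
E
```

```text
[[-0.001  1.     0.   ]
 [ 0.     0.    -1.   ]
 [-1.    -0.001 -0.   ]]
2899 174 504 28 364
[0.5691969  0.26505641 0.20030837] [0.31860059 0.11141866 0.02427107] [0.59414479 0.5496811  0.21475096]
pointer [0.55382858 0.23862887 0.20891491] [(np.int64(193), np.int64(206)), (np.int64(194), np.int64(206)), (np.int64(195), np.int64(206))]
[0.52479563 0.26127406 0.023473  ]
[ 0.61265279 -0.17450287 -0.00273071]
```

Emit:
step_arm([
  [[-0.2,-0.3,-0.6,0,0,0,0.3],[-0.2,-0.3,-0.6,0,0,0,0.6],[-0.2,-0.3,-0.6,0,0,0,1],[-0.2,-0.3,-0.6,0,0,0,1],[-0.2,-0.3,-0.6,0,0,0,1],[-0.2,-0.2,-0.6,0,0,0,1],[0,0,-0.6,0,0,0,1],[0,0,-0.6,0,0,0,1],[0,0,0,0,0,0,1],[0,0,0,0,0,0,1]],
])

```text
clock: 0.98
tcp_pos: [0.4817, 0.1927, 0.279]
eef_rot: [0.5, 0.499, 0.501, -0.5]
force: [0.9, -0.6, 0.6]
width: -0.0001
```

```bash
python3 - <<'E'
from h import *
c=shot('wrist','wrist1'); s=read_state(); print(s['clock'],s['joints'],s['tcp_pos'],s['width'],-c['R'].T@c['t'])
E
```

```text
1.0333 [ 1.50760787e-01  2.94637723e-01  1.28914269e+00 -2.68743483e-04
  1.55855628e+00  1.50005598e-01] [0.48184417 0.19197671 0.27900904] 0.00012587721029280914 [0.48183803 0.26352243 0.42111498]
```

View pics/wrist1.png

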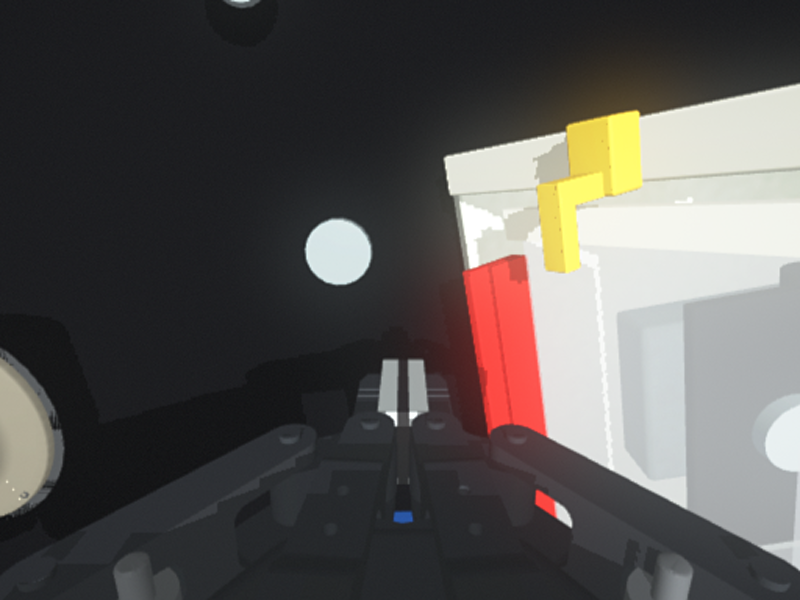

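```bash
python3 - <<'E'
from h import *
crop('wrist1',280,430,60,200,5,'w1c')
E
```

```text
(no output)
```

View pics/w1c.png

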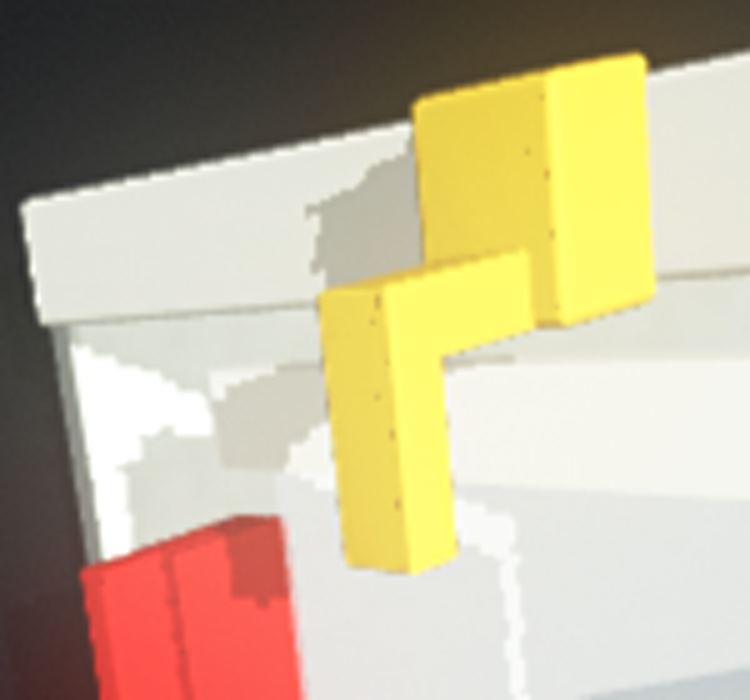

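```bash
python3 - <<'E'
from h import *
crop('wrist0',260,350,210,310,7,'w0c')
E
```

```text
(no output)
```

View pics/w0c.png

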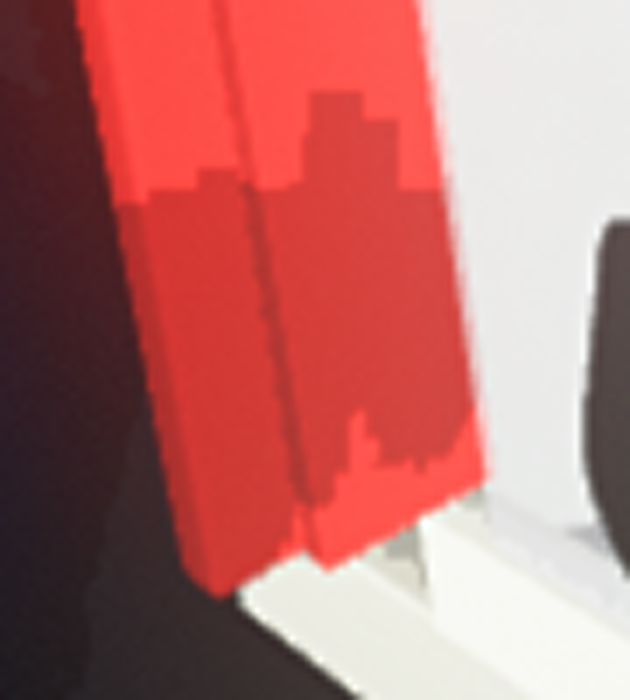

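```bash
cat > fit.py <<'E'
from h import *
from scipy.optimize import least_squares
def axes(yaw):
    X=np.array([np.cos(yaw),np.sin(yaw),0]);Y=np.array([-np.sin(yaw),np.cos(yaw),0]);Z=np.array([0,0,1.])
    return np.stack([.866*X-.5*Z,Y,.5*X+.866*Z],1)
def L(p,l): return p[:3]+axes(p[3])@(np.array(l)/1000)
w0=load('wrist0'); w1=load('wrist1')
obs=[(w0,260+187/7,210+572/7,(0,-150,0)),(w0,260+218/7,210+598/7,(0,-150,9)),(w0,260+328/7,210+572/7,(14,-150,14)),(w0,260+488/7,210+480/7,(44,-150,14)),
 (w1,280+82/5,60+572/5,(0,150,0))]
E
python3 - <<'E'
from fit import *
f=lambda p: np.concatenate([np.array(proj(c,L(p,l)))-[u-.4,v-.4] for c,u,v,l in obs])
r=least_squares(f,[.55,.03,.125,.195]); p=r.x; print(p,r.fun.round(1))
np.save('lip.npy',p)
c=w1
for l in [(0,150,0),(0,150,9),(14,150,9),(14,150,14),(44,150,14),(44,150,0)]:
    a=np.array(proj(c,L(p,l))); print(l,((a-[280,60]+.4)*5).round())
print('end',L(p,(0,150,7)))
E
```

```text
[0.54849628 0.05021512 0.13418351 0.18616298] [-1.  -0.2  0.2  0.5 -0.3 -0.1  1.  -0.6  0.1  0.4]
(0, 150, 0) [ 83. 574.]
(0, 150, 9) [110. 579.]
(14, 150, 9) [165. 560.]
(14, 150, 14) [182. 563.]
(44, 150, 14) [293. 525.]
(44, 150, 0) [246. 520.]
end [0.52417237 0.19827118 0.14024551]
```

```bash
python3 - <<'E'
from fit import *
obs+=[(w1,280+283/5,60+518/5,(44,150,14)),(w1,280+240/5,60+517/5,(44,150,0)),(w1,280+178/5,60+553/5,(14,150,14))]
f=lambda p: np.concatenate([np.array(proj(c,L(p,l)))-[u-.4,v-.4] for c,u,v,l in obs])
r=least_squares(f,[.55,.03,.125,.195],loss='soft_l1'); p=r.x; print(p,f(p).round(1))
np.save('lip.npy',p); A=axes(p[3])
for a,b in [(345,568),(408,573),(457,555),(320,298),(378,292)]:
    o,d=ray(w1,280+a/5-.4,60+b/5-.4)
    ol=A.T@(o-p[:3])*1000; dl=A.T@d; t=(157-ol[1])/dl[1]; print(a,b,(ol+t*dl).round(1))
    uu,vv=int(280+a/5+(1 if a<400 else -1)),int(60+b/5-2); print('   depth',(A.T@(pt(w1,uu,vv)-p[:3])*1000).round(1))
# tip ref: lip x at x? 
print('endpt',L(p,(0,150,7)), 'mid',p[:3])
c=w1; 
# base top front edge -> sash estimate: chamber origin from base corner
E
```

```text
[0.54765189 0.05141474 0.13600065 0.18983875] [-1.1 -0.2  0.1  0.5 -0.2 -0.2  1.2 -0.9 -1.  -0.2  1.2  0.4  0.3 -0.3
 -0.2  1.2]
345 568 [  2.8 157.   68.9]
   depth [ -2.9 161.1  76.2]
408 573 [  4.2 157.   80.3]
   depth [ -2.3 161.   85.3]
457 555 [ 14.7 157.   80.6]
   depth [  4.8 161.7  88.4]
320 298 [ 333.8  157.  -258.4]
   depth [ 46.8 195.7  28. ]
378 292 [ 338.6  157.  -229.2]
   depth [  2.4 201.   82. ]
endpt [0.52278393 0.1993804  0.14206265] mid [0.54765189 0.05141474 0.13600065]
```

Emit:
step_arm([
  [[0,-0.3,0,1,0,0,1],[0,-0.3,0,1,0,0,1],[0,-0.3,0,1,0,0,1],[0,0,0,1,0,0,1],[0,0,0,1,0,0,1],[0,0,0,1,0,0,1],[0,0,0,1,0,0,1],[0,0,0,1,0,0,1],[0,0,0,1,0,0,1],[0,0.3,0,1,0,0,1],[0,0.6,0,1,0,0,1],[0,0.6,0,0.5,0,0,1],[0,0.6,0,0,0,0,1],[0,0.6,0,0,0,0,1],[0,0.6,0,0,0,0,1],[0,0.6,0,0,0,0,1],[0,0,0,0,0,0,1]],
])

```text
clock: 2.45
tcp_pos: [0.4855, 0.0417, 0.279]
eef_rot: [-0.066, -0.704, -0.065, 0.704]
force: [-1.1, -0.2, -0.6]
width: -0.0001
```

```bash
cat > st.py <<'E'
from fit import *
p=np.load('lip.npy'); A=axes(p[3]); s=read_state(); q=s['eef_rot']; R=Ro.from_quat(np.r_[q[1:],q[0]]).as_matrix()
Rt=np.stack([A[:,0],-A[:,1],-A[:,2]],1)
print('t',s['clock'],'j',s['joints'].round(3),'tcp',s['tcp_pos'].round(4),'F',s['force'].round(2),'w',round(s['width'],4))
print('rotvec to target/.12',(Ro.from_matrix(R.T@Rt).as_rotvec()/.12).round(2),'tcp in lip mm',(A.T@(s['tcp_pos']-p[:3])*1000).round(1),'Flip',(A.T@s['force']).round(1))
E
python3 st.py
```

```text
t 2.45 j [-1.570e-01  2.370e-01  1.370e+00 -1.000e-03  1.535e+00  1.228e+00] tcp [0.4855 0.0417 0.279 ] F [-1.09 -0.15 -0.61] w -0.0001
rotvec to target/.12 [-0.03  8.73 -0.03] tcp in lip mm [-126.     2.1   92.4] Flip [-0.6  0.1 -1.1]
```

Emit:
step_arm([
  [[0,0,0,0,0.97,0,1],[0,0,0,0,0.97,0,1],[0,0,0,0,0.97,0,1],[0,0,0,0,0.97,0,1],[0,0,0,0,0.97,0,1],[0,0,0,0,0.97,0,1],[0,0,0,0,0,0,1]],
])

```text
clock: 3.03
tcp_pos: [0.4817, 0.046, 0.2769]
eef_rot: [0.039, 0.902, 0.086, -0.421]
force: [-0.3, 1.3, -1.2]
width: 0.0
```

```bash
python3 st.py
```

```text
t 3.0333 j [-0.331 -0.025  1.866  0.498  0.737  0.776] tcp [0.4817 0.046  0.2769] F [-0.28  1.29 -1.24] w 0.0
rotvec to target/.12 [-0.02  2.91  0.01] tcp in lip mm [-127.4    7.1   89.1] Flip [ 0.6  1.3 -1.1]
```

Emit:
step_arm([
  [[0,0,0,0,0.97,0,1],[0,0,0,0,0.97,0,1],[0,0,0,0,0.97,0,1],[0,0,0,0,0,0,1],[0.14,0.02,0.3,0,0,0,1],[0.14,0.02,0.3,0,0,0,1],[0.14,0.02,0.3,0,0,0,1],[0.14,0.02,0.3,0,0,0,1],[0,0,0,0,0,0,1]],
])

```text
clock: 3.78
tcp_pos: [0.4763, 0.0463, 0.2257]
eef_rot: [0.027, 0.944, 0.102, -0.313]
force: [1.1, -0.0, 0.2]
width: 0.0004
```

```bash
python3 st.py
```

```text
t 3.7833 j [-0.439  0.042  2.148  1.335  0.531 -0.145] tcp [0.4763 0.0463 0.2257] F [ 1.11 -0.02  0.15] w 0.0004
rotvec to target/.12 [0.01 0.97 0.21] tcp in lip mm [-106.3    8.4   42.2] Flip [ 0.9 -0.2  0.7]
```

Emit:
step_arm([
  [[0,0,0,0,0.5,0.1,1],[0,0,0,0,0.5,0.1,1],[0.2,0.04,0.2,0,0,0,1],[0.2,0.04,0.2,0,0,0,1],[0.2,0.04,0.2,0,0,0,1],[0.2,0.04,0.2,0,0,0,1],[0,0,0.2,0,0,0,1],[0,0,0.2,0,0,0,1],[0,0,0,0,0,0,1]],
])

```text
clock: 4.53
tcp_pos: [0.4815, 0.0419, 0.1694]
eef_rot: [0.024, 0.96, 0.096, -0.262]
force: [-0.2, 0.7, 0.4]
width: -0.0001
```

```bash
python3 st.py
```

```text
t 4.5333 j [-0.471  0.249  2.318  2.066  0.655 -0.977] tcp [0.4815 0.0419 0.1694] F [-0.18  0.69  0.37] w -0.0001
rotvec to target/.12 [0.01 0.08 0.08] tcp in lip mm [-74.5   3.1  -4.5] Flip [-0.2  0.7  0.3]
```

Emit:
step_arm([
  [[0.2,0.04,0.15,0,0.08,0.08,1],[0.2,0.04,0.15,0,0,0,1],[0.2,0,0.2,0,0,0,1],[0.2,0,0.2,0,0,0,1],[0,0,0,0,0,0,1]],
])

```text
clock: 4.95
tcp_pos: [0.4962, 0.041, 0.1288]
eef_rot: [0.025, 0.962, 0.092, -0.257]
force: [-1.0, -0.1, 0.6]
width: 0.0003
```

```bash
python3 st.py; python3 -c "
from h import *
shot('wrist','wrist2');shot('side','side2')"
```

```text
t 4.95 j [-0.442  0.416  2.347  2.309  0.764 -1.251] tcp [0.4962 0.041  0.1288] F [-0.97 -0.11  0.57] w 0.0003
rotvec to target/.12 [ 0.01 -0.01 -0.  ] tcp in lip mm [-41.8  -0.5 -32.5] Flip [-1.1  0.1  0. ]
```

View pics/wrist2.png

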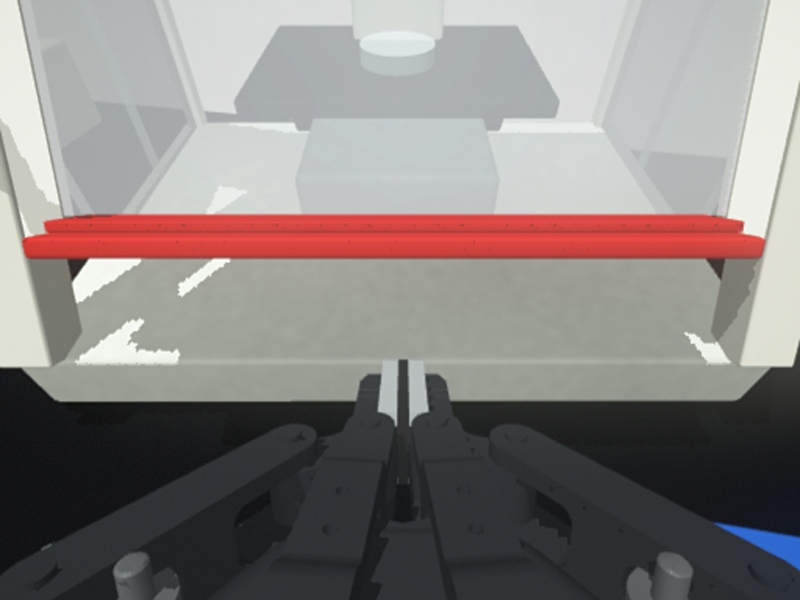

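View pics/side2.png

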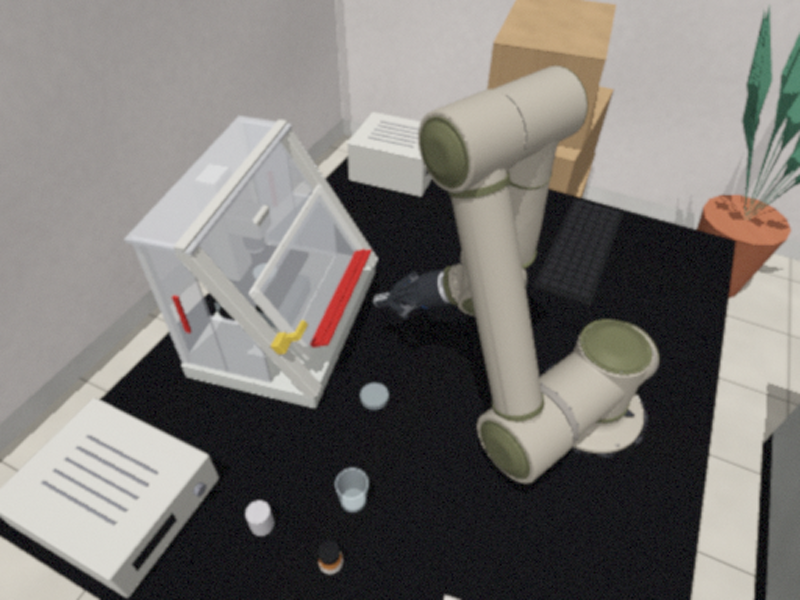

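Emit:
step_arm([
  [[0.3,0,0,0,0,0,1],[0.3,0,0,0,0,0,1],[0.3,0,0,0,0,0,1],[0.3,0,0,0,0,0,1],[0.3,0,0,0,0,0,1],[0.2,0,0,0,0,0,1],[0,0,0,0,0,0,1]],
])

```text
clock: 5.63
tcp_pos: [0.5536, 0.0514, 0.0949]
eef_rot: [0.026, 0.962, 0.09, -0.257]
force: [0.5, 0.1, 0.1]
width: 0.0003
```

```bash
python3 st.py; python3 -c "
from h import *
shot('wrist','wrist3');shot('side','side3');shot('scene','scene3');crop('side3',180,300,130,250,6,'side3c')"
```

```text
t 5.6333 j [-0.328  0.551  2.217  2.456  0.737 -1.306] tcp [0.5536 0.0514 0.0949] F [0.47 0.1  0.06] w 0.0003
rotvec to target/.12 [ 0.02 -0.   -0.03] tcp in lip mm [ 25.6  -1.2 -32.7] Flip [0.4 0.  0.3]
```

View pics/wrist3.png

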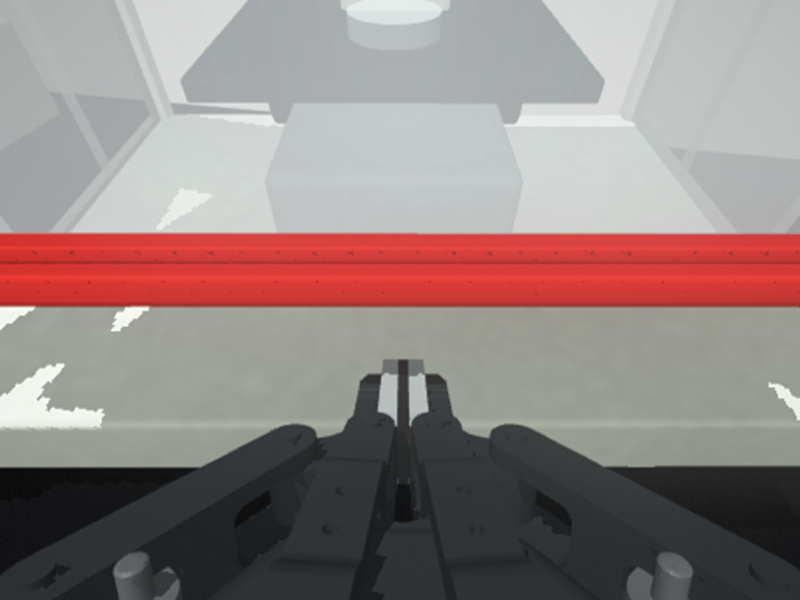

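View pics/side3c.png

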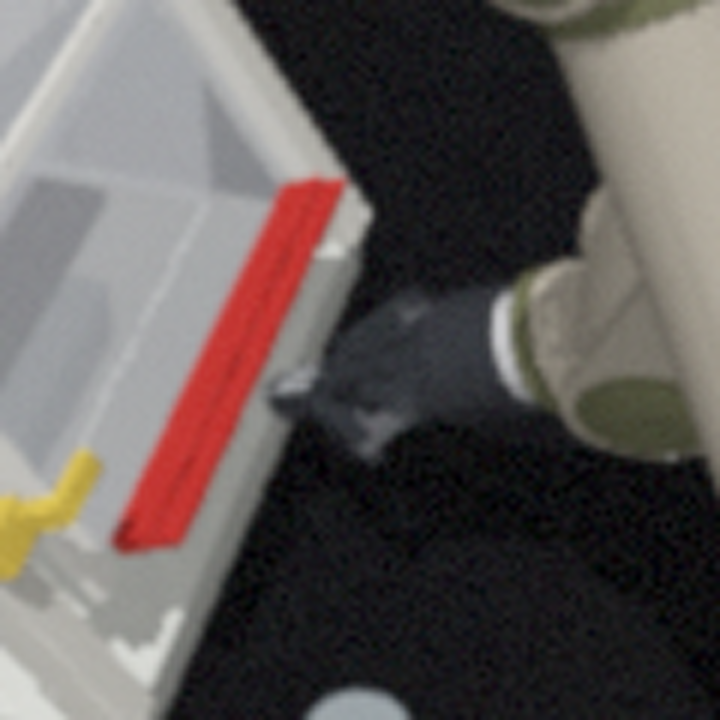

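Emit:
step_arm([
  [[0,0,-0.1,0,0,0,1],[0,0,-0.1,0,0,0,1],[0,0,-0.1,0,0,0,1],[0,0,-0.1,0,0,0,1],[0,0,-0.05,0,0,0,1],[0,0,-0.05,0,0,0,1],[0,0,-0.05,0,0,0,1],[0,0,-0.05,0,0,0,1]],
])

```text
clock: 6.45
tcp_pos: [0.5642, 0.0534, 0.1159]
eef_rot: [0.026, 0.962, 0.089, -0.258]
force: [-0.5, 0.0, 0.5]
width: 0.0
```

```bash
python3 st.py; python3 -c "
from h import *
shot('wrist','wrist4')"
```

```text
t 6.45 j [-0.311  0.492  2.169  2.394  0.65  -1.204] tcp [0.5642 0.0534 0.1159] F [-0.48  0.05  0.47] w 0.0
rotvec to target/.12 [ 0.02  0.01 -0.04] tcp in lip mm [24.4 -1.2 -9.1] Flip [-0.6  0.1  0.2]
```

View pics/wrist4.png

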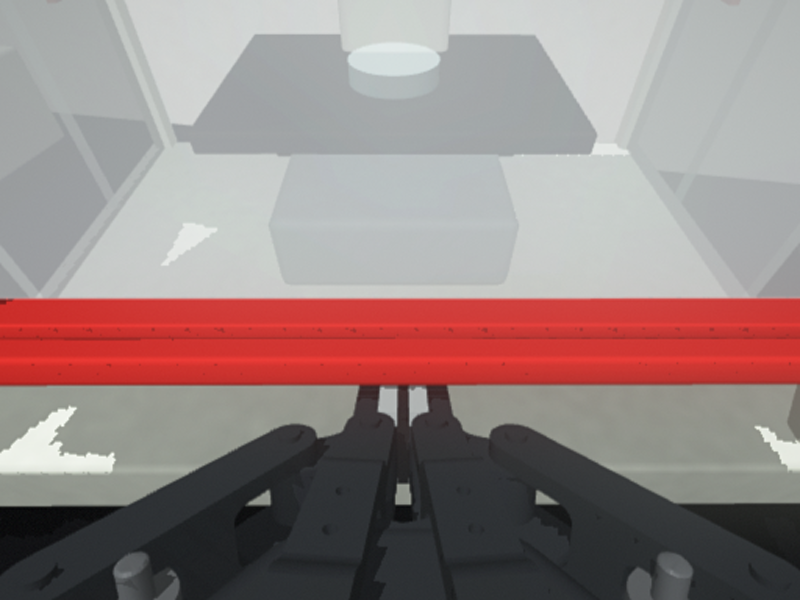

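Emit:
step_arm([
  [[0,0,-0.04,0,0,0,1],[0,0,-0.04,0,0,0,1],[0,0,-0.04,0,0,0,1],[0,0,-0.04,0,0,0,1],[0,0,-0.04,0,0,0,1],[0,0,-0.04,0,0,0,1]],
])

```text
clock: 7.0
tcp_pos: [0.5688, 0.0543, 0.124]
eef_rot: [0.026, 0.962, 0.089, -0.258]
force: [-0.2, -0.7, -3.2]
width: 0.0002
```

```bash
python3 st.py
```

```text
t 7.0 j [-0.304  0.472  2.148  2.365  0.618 -1.16 ] tcp [0.5688 0.0543 0.124 ] F [-0.17 -0.65 -3.19] w 0.0002
rotvec to target/.12 [ 0.01  0.01 -0.04] tcp in lip mm [24.4 -1.2  0.3] Flip [ 1.3 -0.6 -2.9]
```

Emit:
step_arm([
  [[0,0,-0.05,0,0,0.01,1],[0,0,-0.05,0,0,0,1],[0,0,-0.05,0,0,0,1],[0,0,-0.05,0,0,0,1],[0,0,-0.05,0,0,0,1],[0,0,-0.05,0,0,0,1],[0,0,-0.05,0,0,0,1],[0,0,-0.05,0,0,0,1],[0,0,-0.05,0,0,0,1],[0,0,-0.05,0,0,0,1],[0,0,-0.05,0,0,0,1],[0,0,-0.05,0,0,0,1],[0,0,-0.05,0,0,0,1],[0,0,-0.05,0,0,0,1],[0,0,-0.05,0,0,0,1],[0,0,-0.05,0,0,0,1],[0,0,-0.05,0,0,0,1],[0,0,-0.05,0,0,0,1],[0,0,0,0,0,0,1]],
])

```text
clock: 8.58
tcp_pos: [0.5869, 0.0578, 0.1559]
eef_rot: [0.026, 0.962, 0.089, -0.257]
force: [0.3, -0.7, -0.6]
width: 0.0003
```

```bash
python3 st.py; python3 -c "
from h import *
shot('wrist','wrist5');shot('side','side5');crop('side5',150,270,120,240,6,'side5c')"
```

```text
t 8.5833 j [-0.278  0.406  2.067  2.231  0.51  -0.976] tcp [0.5869 0.0578 0.1559] F [ 0.3  -0.67 -0.61] w 0.0003
rotvec to target/.12 [ 0.02 -0.   -0.05] tcp in lip mm [24.5 -1.1 37.1] Flip [ 0.5 -0.7 -0.4]
```

View pics/wrist5.png

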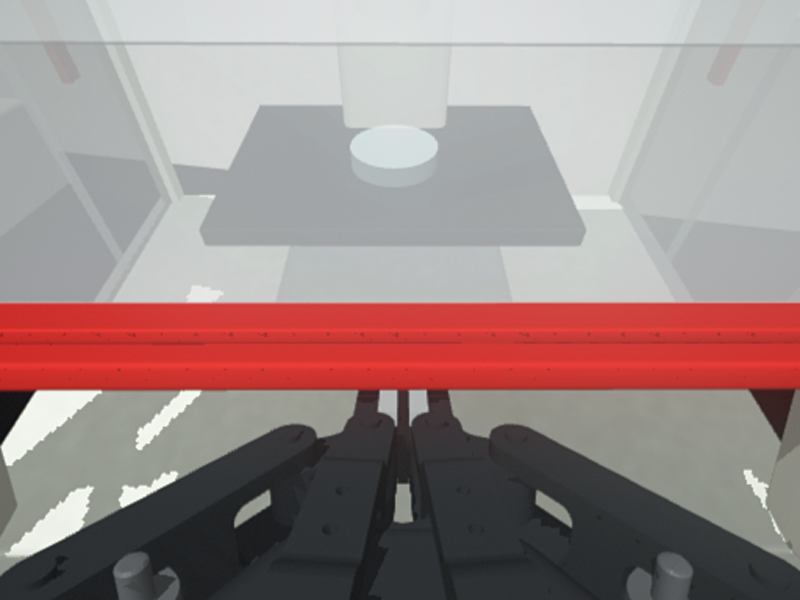

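View pics/side5c.png

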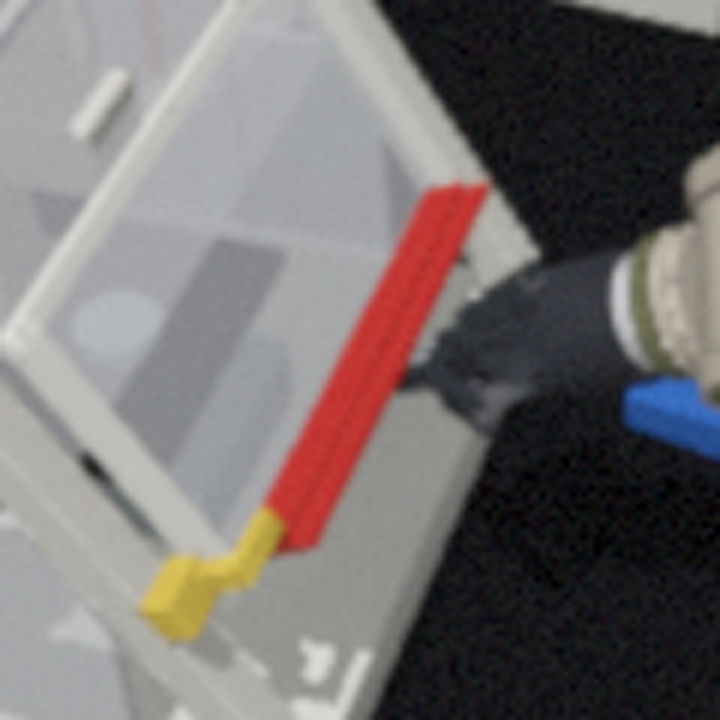

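Emit:
step_arm([
  [[0,0,0.1,0,0,0,1],[0,0,0.1,0,0,0,1],[0,-0.3,0,0,0,-0.05,1],[0,-0.3,0,0,0,0,1],[0,-0.3,0,0,0,0,1],[0,-0.3,0,0,0,0,1],[0,-0.3,0,0,0,0,1],[0,-0.3,0,0,0,0,1],[0,0,0,0,0,0,1]],
])

```text
clock: 9.43
tcp_pos: [0.5682, 0.1293, 0.1478]
eef_rot: [0.026, 0.961, 0.093, -0.258]
force: [-0.3, 0.1, -0.2]
width: 0.0003
```

```bash
python3 st.py; python3 -c "
from h import *
shot('wrist','wrist6');shot('side','side6')"
```

```text
t 9.4333 j [-0.089  0.417  2.096  2.577  0.465 -1.201] tcp [0.5682 0.1293 0.1478] F [-0.34  0.11 -0.16] w 0.0003
rotvec to target/.12 [0.02 0.01 0.01] tcp in lip mm [24.3 72.6 27.7] Flip [-0.2  0.2 -0.3]
```

View pics/wrist6.png

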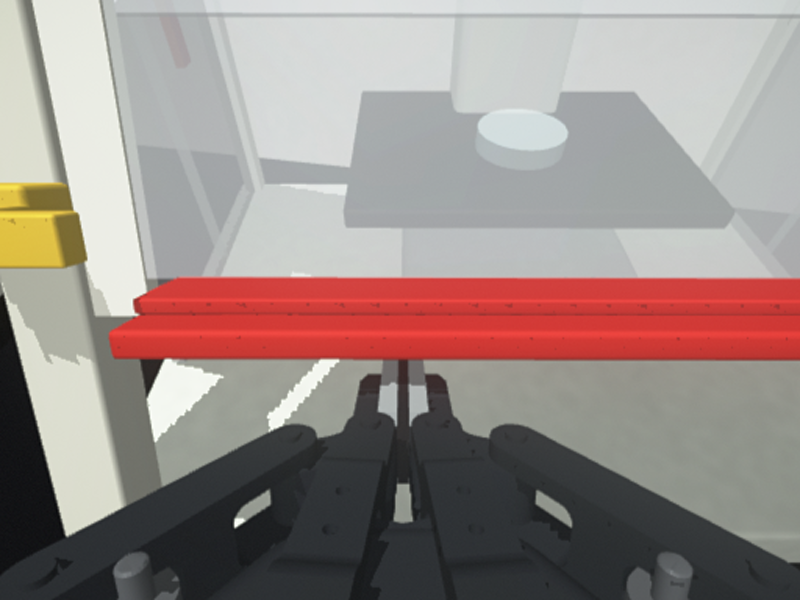

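```bash
python3 -c "
from h import *
crop('wrist6',0,130,100,240,5,'w6c')"
```

```text
(no output)
```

View pics/w6c.png

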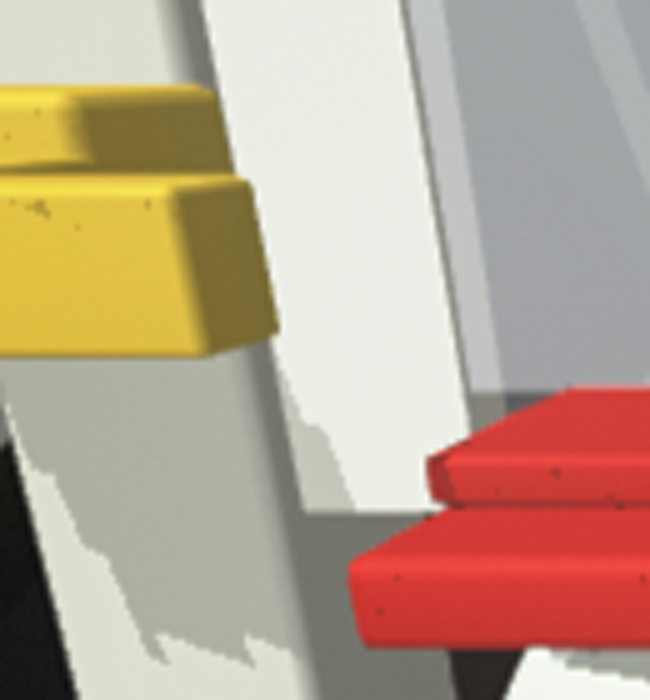

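```bash
cat > m6.py <<'E'
from fit import *
p=np.load('lip.npy'); A=axes(p[3])
def run(name,off,sc,lipobs,mk):
    c=load(name); px=lambda a:(off[0]+a[0]/sc-.4,off[1]+a[1]/sc-.4)
    def f(d): 
        q=p.copy(); q[:3]=p[:3]+A@d[:3]
        return np.concatenate([np.array(proj(c,L(q,l)))-px(a) for a,l in lipobs])
    r=least_squares(f,[0,0,.04]); print(name,'lip disp mm',(r.x*1000).round(2),r.fun.round(2))
    q=p.copy(); q[:3]+=A@r.x
    # marker: unknown x,y,z centre rel. to lip_front, corners z+-7
    def g(m): return np.concatenate([np.array(proj(c,L(q,(m[0],m[1],m[2]+dz))))-px(a) for a,dz in mk])
    r2=least_squares(g,[0,157,40]); print('marker free rel',r2.x.round(1),r2.fun.round(2),'to go',(r2.x[2]-7).round(2))
    r3=least_squares(lambda m:g([m[0],157,m[1]]),[0,40]); print('marker y=157',r3.x.round(1),r3.fun.round(2),'to go',(r3.x[1]-7).round(2))
E
python3 - <<'E'
from m6 import *
run('wrist6',(0,100),5,[((350,566),(0,150,9)),((364,647),(0,150,0)),((572,388),(44,150,14))],[((172,182),7),((208,356),-7)])
E
```

```text
wrist6 lip disp mm [ 5.86  6.47 44.33] [-0.32 -1.29  0.39  0.88 -0.08  0.57]
marker free rel [ -7.3 153.3  36.3] [-0.07  0.01  0.07 -0.02] to go 29.35
marker y=157 [-2.4 35.6] [ 0.02  0.7  -0.13 -0.73] to go 28.58
```

Emit:
step_arm([
  [[0,0,-0.05,0,0,0,1],[0,0,-0.05,0,0,0,1],[0,0,-0.05,0,0,0,1],[0,0,-0.05,0,0,0,1],[0,0,-0.05,0,0,0,1],[0,0,-0.05,0,0,0,1],[0,0,-0.05,0,0,0,1],[0,0,-0.05,0,0,0,1],[0,0,-0.05,0,0,0,1],[0,0,-0.05,0,0,0,1],[0,0,-0.05,0,0,0,1],[0,0,-0.05,0,0,0,1],[0,0,-0.05,0,0,0,1],[0,0,-0.05,0,0,0,1],[0,0,-0.05,0,0,0,1],[0,0,-0.05,0,0,0,1],[0,0,0,0,0,0,1]],
])

```text
clock: 10.95
tcp_pos: [0.5851, 0.1309, 0.1765]
eef_rot: [0.026, 0.962, 0.092, -0.257]
force: [-0.3, -0.2, -1.0]
width: -0.0
```

```bash
python3 st.py; python3 -c "
from h import *
shot('wrist','wrist7');crop('wrist7',0,130,110,250,5,'w7c')"
```

```text
t 10.95 j [-0.079  0.367  2.021  2.43   0.361 -1.031] tcp [0.5851 0.1309 0.1765] F [-0.3  -0.23 -1.02] w -0.0
rotvec to target/.12 [ 0.02 -0.01  0.  ] tcp in lip mm [24.6 71.  60.9] Flip [ 0.2 -0.2 -1.1]
```

View pics/w7c.png

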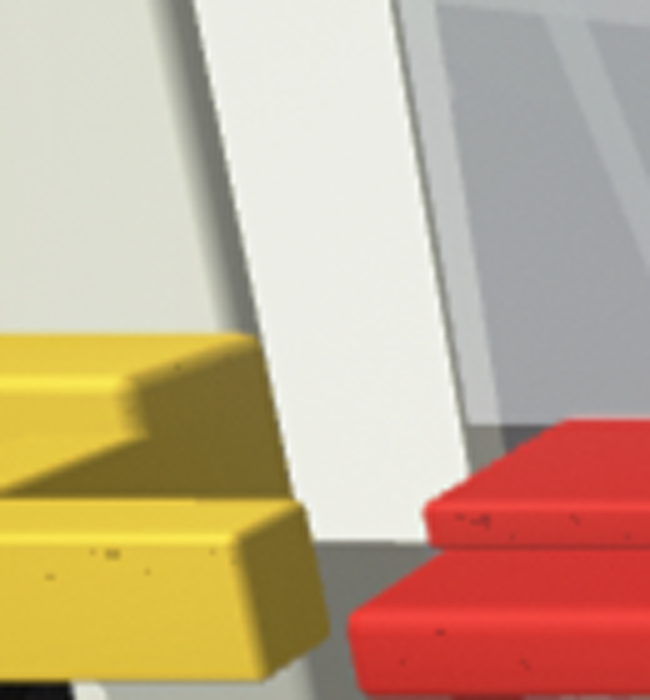

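```bash
python3 - <<'E'
from m6 import *
run('wrist7',(0,110),5,[((348,618),(0,150,9)),((362,697),(0,150,0)),((570,418),(44,150,14))],[((232,541),7),((266,684),-7)])
c=load('wrist7'); Rl=c['R']@A; print('cam fwd in lip',Rl[2])
E
```

```text
wrist7 lip disp mm [ 3.93  5.34 68.58] [-0.28 -1.22  0.42  0.92 -0.16  0.42]
marker free rel [ -1.3 157.9   9.4] [ 0.3  -0.06 -0.31  0.07] to go 2.38
marker y=157 [-2.4  9.9] [ 0.28 -0.2  -0.27  0.21] to go 2.89
cam fwd in lip [ 9.59377526e-01 -3.41988481e-04 -2.82047241e-01]
```

Emit:
step_arm([
  [[0,0,-0.025,0,0,0,1],[0,0,-0.025,0,0,0,1],[0,0,0,0,0,0,1],[0,0,0,0,0,0,1]],
])

```text
clock: 11.33
tcp_pos: [0.5857, 0.1311, 0.1777]
eef_rot: [0.026, 0.961, 0.092, -0.258]
force: [-1.0, 0.4, -1.9]
width: 0.0
```

```bash
python3 st.py; python3 -c "
from h import *
shot('wrist','wrist8');crop('wrist8',0,130,110,250,5,'w8c');shot('side','side8');crop('side8',150,250,140,240,7,'side8c')"
```

```text
t 11.3333 j [-0.079  0.365  2.017  2.419  0.355 -1.019] tcp [0.5857 0.1311 0.1777] F [-0.99  0.37 -1.91] w 0.0
rotvec to target/.12 [0.02 0.   0.  ] tcp in lip mm [24.6 71.1 62.3] Flip [ 0.2  0.5 -2.1]
```

View pics/w8c.png

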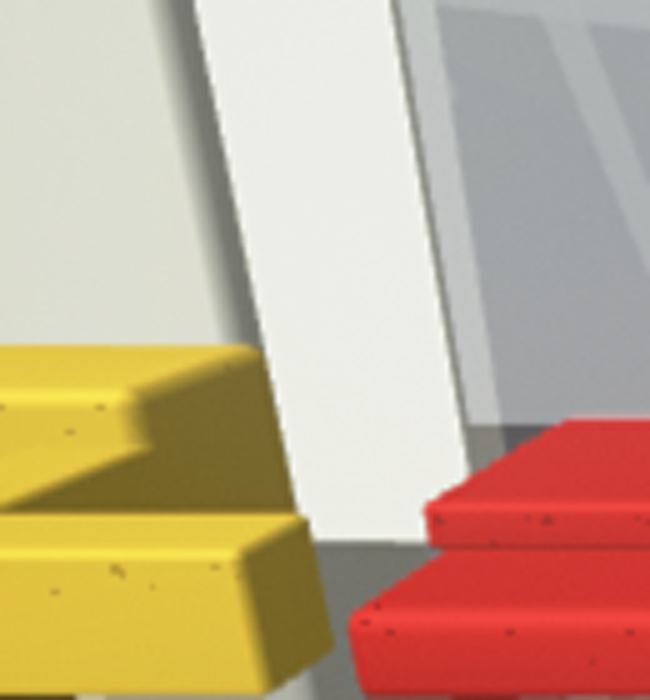

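View pics/side8c.png

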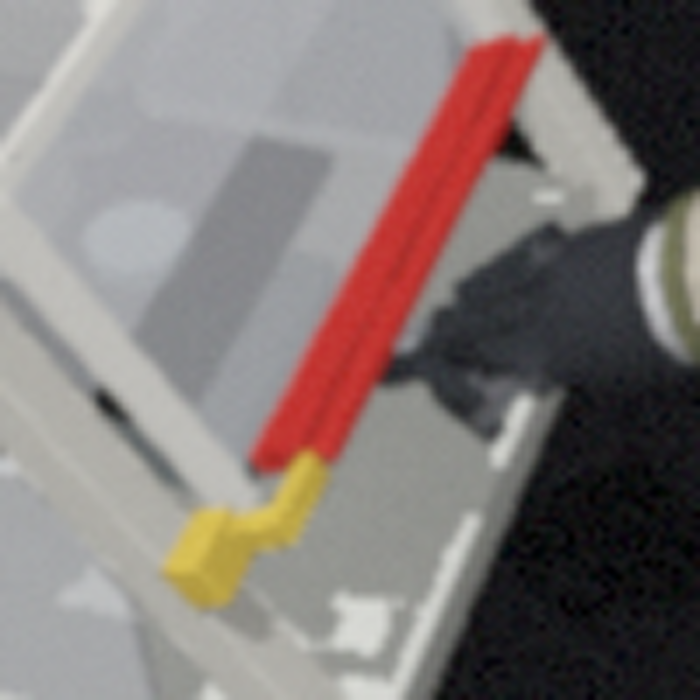

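```bash
python3 - <<'E'
from m6 import *
run('wrist8',(0,110),5,[((348,617),(0,150,9)),((361,697),(0,150,0)),((570,418),(44,150,14))],[((236,557),7),((268,697),-7)])
E
```

```text
wrist8 lip disp mm [ 3.97  5.44 70.  ] [-0.36 -1.08  0.55  0.86 -0.23  0.31]
marker free rel [  0.8 159.4   7. ] [ 0.16 -0.03 -0.16  0.04] to go 0.0
marker y=157 [-2.4  8.4] [ 0.11 -0.4  -0.06  0.41] to go 1.44
```

Emit:
step_arm([
  [[0,0,0.1,0,0,0,1],[0,0,0.1,0,0,0,1],[-0.3,0,0,0,0,0,1],[-0.3,0,0,0,0,0,1],[-0.3,0,0.2,0,0,0,1],[-0.3,-0.2,0.3,0,0,0,1],[0,-0.3,0.3,0,0,0,1],[0,-0.3,0.3,0,0,0,1],[0,0,0.2,0,0,0,1],[0,0,0,0,0,0,1]],
])

```text
clock: 12.27
tcp_pos: [0.5085, 0.1492, 0.1485]
eef_rot: [0.025, 0.961, 0.092, -0.259]
force: [-0.7, -0.8, -0.1]
width: 0.0003
```

```bash
python3 st.py; python3 -c "
from h import *
shot('wrist','wrist9');crop('wrist9',0,150,60,200,5,'w9c')
p=np.load('lip.npy')
from fit import axes
c=load('wrist9');print('cam in lip',axes(p[3]).T@(-c['R'].T@c['t']-p[:3]))"
```

```text
t 12.2667 j [-0.037  0.367  2.232  2.742  0.525 -1.338] tcp [0.5085 0.1492 0.1485] F [-0.73 -0.76 -0.06] w 0.0003
rotvec to target/.12 [0.02 0.02 0.01] tcp in lip mm [-23.6 103.4   0.8] Flip [-0.7 -0.6 -0.5]
cam in lip [-0.16574868  0.10220902  0.07266968]
```

View pics/wrist9.png

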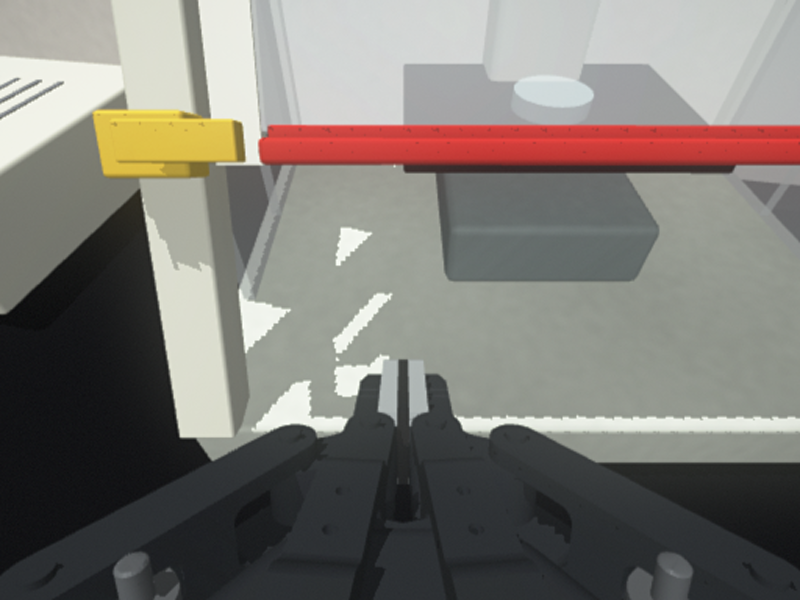

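View pics/w9c.png

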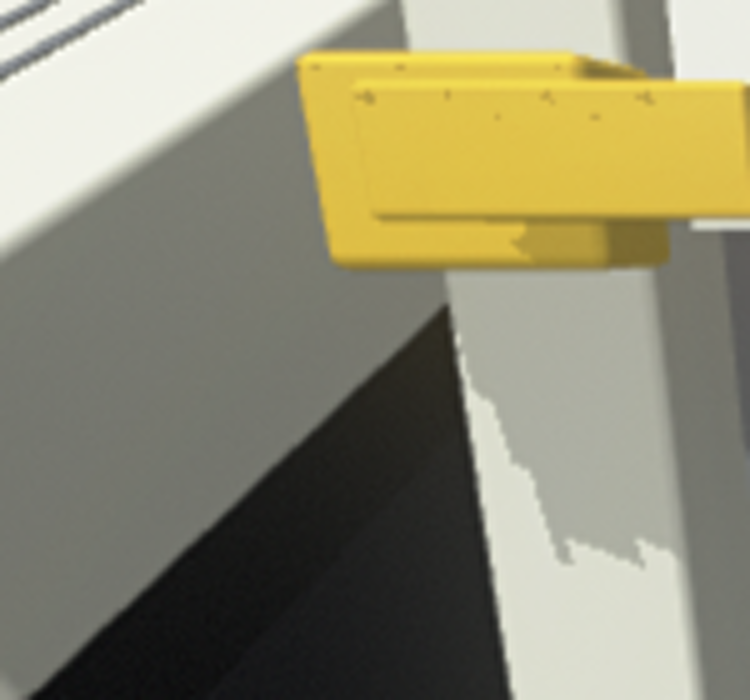

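Great view, with the camera level with the lip. Enlarge the junction.

```bash
python3 -c "
from h import *
crop('wrist9',120,210,65,115,8,'w9d')"
```

```text
(no output)
```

View pics/w9d.png

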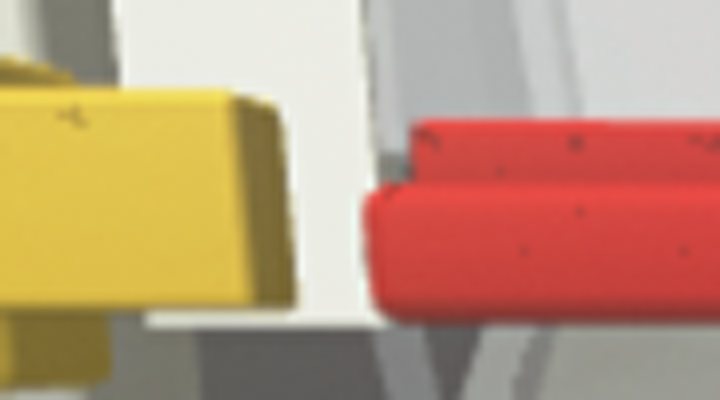

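Emit:
step_arm([
  [[0,0.3,-0.2,0,0,0,1],[0,0.3,-0.2,0,0,0,1],[0,0.2,-0.2,0,0,0,1],[0,0,-0.2,0,0,0,1],[0.3,0,-0.2,0,0,0,1],[0.3,0,-0.2,0,0,0,1],[0.3,0,-0.05,0,0,0,1],[0.3,0,0,0,0,0,1],[0,0,0,0,0,0,1]],
])

```text
clock: 13.07
tcp_pos: [0.5825, 0.1298, 0.1687]
eef_rot: [0.026, 0.962, 0.092, -0.257]
force: [-0.3, -0.4, 0.0]
width: 0.0001
```

```bash
python3 st.py
```

```text
t 13.0667 j [-0.083  0.382  2.037  2.474  0.385 -1.081] tcp [0.5825 0.1298 0.1687] F [-0.34 -0.41  0.04] w 0.0001
rotvec to target/.12 [ 0.02 -0.   -0.  ] tcp in lip mm [26.1 70.4 52.8] Flip [-0.4 -0.3 -0.2]
```

Emit:
step_arm([
  [[0,0,-0.05,0,0,0,1],[0,0,-0.05,0,0,0,1],[0,0,-0.05,0,0,0,1],[0,0,-0.04,0,0,0,1],[0,0,-0.025,0,0,0,1],[0,0,0,0,0,0,1],[0,0,0,0,0,0,1]],
])

```text
clock: 13.65
tcp_pos: [0.5849, 0.1308, 0.1766]
eef_rot: [0.026, 0.962, 0.092, -0.258]
force: [-0.5, -0.0, -0.8]
width: -0.0002
```

```bash
python3 st.py
```

```text
t 13.65 j [-0.079  0.367  2.02   2.427  0.359 -1.028] tcp [0.5849 0.1308 0.1766] F [-0.48 -0.03 -0.81] w -0.0002
rotvec to target/.12 [ 0.02  0.   -0.  ] tcp in lip mm [24.4 70.9 60.9] Flip [-0.   0.1 -0.9]
```

Emit:
step_arm([
  [[0,0,-0.02,0,0,0,1],[0,0,-0.02,0,0,0,1],[0,0,-0.02,0,0,0,1],[0,0,0,0,0,0,1],[0,0,0,0,0,0,1]],
])

```text
clock: 14.07
tcp_pos: [0.5859, 0.131, 0.1781]
eef_rot: [0.025, 0.961, 0.092, -0.258]
force: [-0.5, 0.4, -2.6]
width: -0.0002
```

```bash
python3 st.py;python3 st.py; python3 -c "
from h import *
shot('wrist','wrist10');crop('wrist10',0,130,110,250,5,'w10c')"
```

```text
t 14.0667 j [-0.078  0.364  2.015  2.413  0.351 -1.012] tcp [0.5859 0.131  0.1781] F [-0.53  0.43 -2.56] w -0.0002
rotvec to target/.12 [ 0.01  0.01 -0.  ] tcp in lip mm [24.5 70.9 62.7] Flip [ 0.9  0.5 -2.4]
t 14.0667 j [-0.078  0.364  2.015  2.413  0.351 -1.012] tcp [0.5859 0.131  0.1781] F [-0.53  0.43 -2.56] w -0.0002
rotvec to target/.12 [ 0.01  0.01 -0.  ] tcp in lip mm [24.5 70.9 62.7] Flip [ 0.9  0.5 -2.4]
```

View pics/w10c.png

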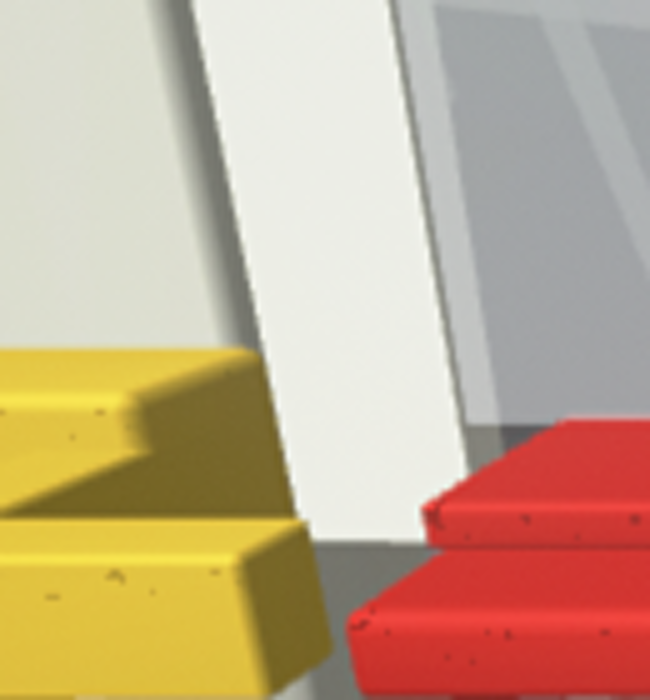

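Emit:
step_arm([
  [[0,0,-0.018,0,0,0,1],[0,0,0,0,0,0,1],[0,0,0,0,0,0,1]],
])

```text
clock: 14.37
tcp_pos: [0.5865, 0.1312, 0.1791]
eef_rot: [0.025, 0.961, 0.092, -0.258]
force: [-1.7, 0.4, -2.0]
width: -0.0003
```

```bash
python3 st.py
```

```text
t 14.3667 j [-0.078  0.363  2.013  2.409  0.35  -1.008] tcp [0.5865 0.1312 0.1791] F [-1.68  0.43 -2.01] w -0.0003
rotvec to target/.12 [ 0.02  0.01 -0.  ] tcp in lip mm [24.5 71.  63.9] Flip [-0.4  0.7 -2.5]
```

Emit:
step_arm([
  [[0,0,0.1,0,0,0,1],[0,0,0.1,0,0,0,1],[-0.3,0,0,0,0,0,1],[-0.3,0,0,0,0,0,1],[-0.3,0,0.2,0,0,0,1],[-0.3,-0.2,0.3,0,0,0,1],[0,-0.3,0.3,0,0,0,1],[0,-0.3,0.3,0,0,0,1],[0,0,0.2,0,0,0,1],[0,0,0,0,0,0,1]],
])

```text
clock: 15.2
tcp_pos: [0.5094, 0.1494, 0.1501]
eef_rot: [0.025, 0.961, 0.092, -0.259]
force: [0.4, -0.2, -0.4]
width: -0.0002
```

```bash
python3 st.py; python3 -c "
from h import *
shot('wrist','wrist11');crop('wrist11',120,210,65,115,8,'w11d')"
```

```text
t 15.2 j [-0.036  0.363  2.227  2.738  0.518 -1.332] tcp [0.5094 0.1494 0.1501] F [ 0.37 -0.19 -0.37] w -0.0002
rotvec to target/.12 [0.02 0.02 0.01] tcp in lip mm [-23.6 103.4   2.6] Flip [ 0.5 -0.3 -0.2]
```

View pics/w11d.png

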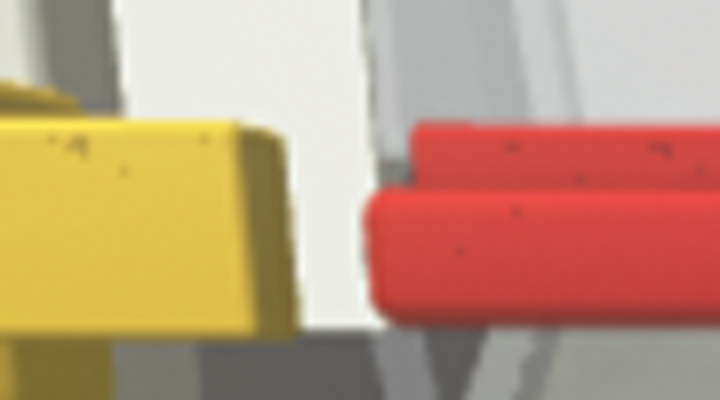

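Emit:
step_arm([
  [[-0.3,0.1,0,0,0,0,1],[-0.3,0.1,0,0,0,0,1],[-0.3,0.1,0,0,0,0,1],[-0.3,0.1,0,0,0,0,1],[0,0,0,0,0,0,1],[0,0,0,0,0,0,1],[0,0,0,0,0,0,1]],
])

```text
clock: 15.83
tcp_pos: [0.4733, 0.1252, 0.1756]
eef_rot: [0.026, 0.962, 0.091, -0.257]
force: [0.1, -0.6, 0.8]
width: -0.0
```

```bash
python3 st.py; python3 -c "
from h import *
shot('wrist','wrist12');shot('side','side12');shot('scene','scene12')"
```

```text
t 15.8333 j [-0.138  0.239  2.303  2.528  0.505 -1.189] tcp [0.4733 0.1252 0.1756] F [ 0.07 -0.57  0.8 ] w -0.0
rotvec to target/.12 [ 0.02 -0.01 -0.01] tcp in lip mm [-71.   86.5   4.8] Flip [-0.4 -0.6  0.7]
```

View pics/wrist12.png

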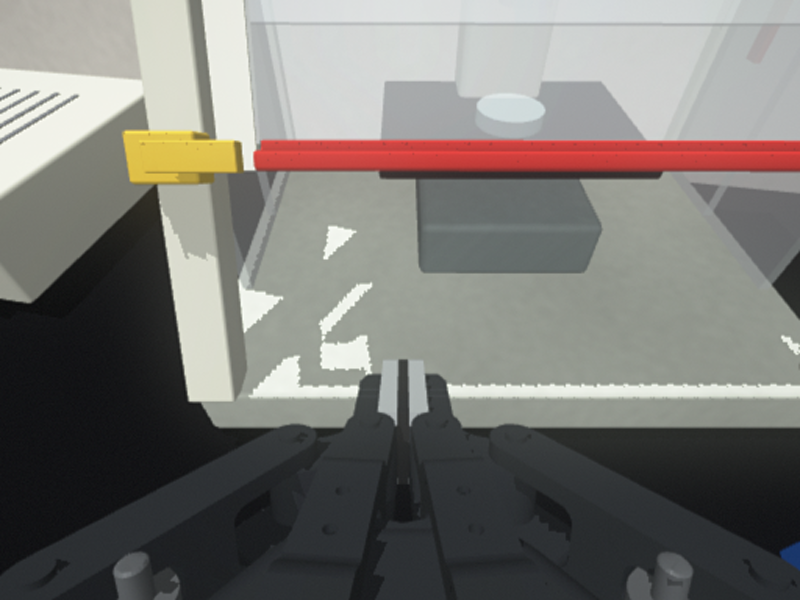

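View pics/side12.png

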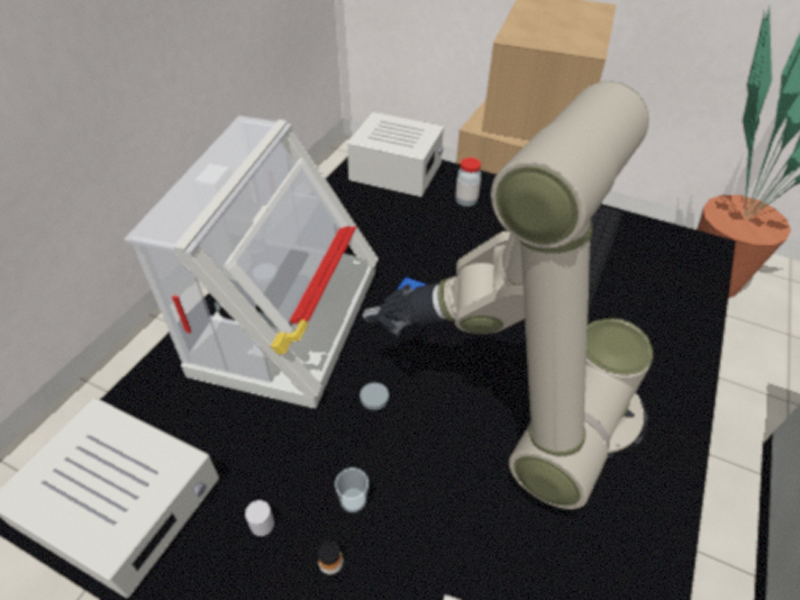

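```bash
python3 -c "
from plant import *
print(hand_in())"
```

```text
the job is handed in; nothing more can be done
None
```

The window is open with its lip level with the yellow marker to within about 1 mm, and the job is handed in at about 16 s.

I pushed the lip up by roughly 72 mm from underneath with the shut fingers, without gripping it. The push readings stayed around 2–3 N. I then lowered the fingers off the lip and backed them about 70 mm clear of its front edge.

**Last checks:**
- **Level:** a close-up with the wrist camera level with the lip put the lip's mid-height about 0.8 mm above the pointer's. The final small push overshot slightly, and I left it because correcting would have meant pressing down on the lip.
- **Disagreement:** a view from higher up, before the final push, gave 0 to 1.4 mm still to go depending on the assumed geometry. The level view at the same position gave about 1.0 mm, and I went by that one.
- **Surroundings:** in the last side picture the marker, dish, slide box, bottle, beaker, canister and jar look unmoved. I did not check the joystick in a final picture. The force on the tool was within sensor noise after release.

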